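# Close the specimen transport case for the courier

### The job

Get the specimen transport case ready for the courier: with the fingertips, push its upright hold-down flap down flat over the sample tubes first, then swing the open lid over and press it shut near its free edge until it snaps in under the spring catch. Nothing is to be picked up: leave the tubes lying in their grooves and the other things on the worktop where they stand, and finish clear of everything.

Things in the scene. Friction and masses are not known exactly. Their poses are not given: they have to be found in the camera images.
- case_centre (a point): open specimen transport case: shallow plastic box fixed to the worktop, 150 mm along its x axis (away from the robot at yaw 0), 160 mm along y (left), rim 42 mm above the worktop; this point is the centre of its mouth at rim height. Five grooves along y hold four capped sample tubes, caps to the right; a thin logger lies in a pocket along the right wall
- flap (a joint): angle of the hold-down flap, rad: 0 = folded flat over the tubes (hard stop on a ledge, clear of the caps), 1.57 = upright, 1.75 = outer stop. Starts at 1.35 to 1.7. A stiff friction hinge keeps it where it is left; turning it takes about 1 to 2 N at its free edge
- flap_hinge (a point): middle of the flap's hinge axis, inside the left wall: 65 mm left (+y) of the case centre, 32 mm above the worktop. Slotted white panel 134 mm along the hinge, 112 mm deep, 5 mm thick. Axes turn with it: x along the hinge, -y to the free edge, z out of its upper face when folded (its left face when upright), which lies 3 mm from this point
- flap_edge (a point): middle of the flap's free edge, 112 mm from its hinge; about 143 mm above the worktop when upright
- lid (a joint): angle of the lid, rad: 0 = shut (hard stop), 1.57 = upright, 2.25 = open stop. Starts at 1.65 to 1.95, leaning outwards to the right. A stiff friction hinge keeps it where it is left; turning it takes about 2 to 4 N at the free edge. The upright flap blocks it. At about 0.07 it meets the catch and needs about 8 N down near its free edge to snap in
- lid_hinge (a point): middle of the lid's hinge axis on the right rim: 84 mm right (-y) of the case centre, 42 mm above the worktop. Hollow cover 154 mm along the hinge, 168 mm deep, 18 mm tall. Axes turn with it: x along the hinge, +y to the free edge, z out of its outer face (up when shut, right when open), which lies 18 mm from this point. Shut, that face is 60 mm above the worktop
- lid_edge (a point): middle of the lid's free edge on its outer face, 168 mm from the hinge; when open about 190 to 210 mm above the worktop. Two ribs 2 mm high run along y on the outer face, 58 mm either side of the middle
- catch (a joint): angle of the spring catch, rad: 0 = at rest (lid free or snapped in), up to about 0.08 while the lid's edge bead rides over its nose; it springs back by itself and need not be touched
- catch_nose (a point): middle of the nose of the spring catch, a plastic clip 36 mm wide standing against the outside of the case's left (+y) wall, 92 mm left of the case centre; its top is 58 mm above the worktop
- tube_a_mid (a point): middle of a capped sample tube (about 100 mm long, cap 19 mm across) lying in a groove of the case along the case's y axis, its axis about 17 mm above the worktop
- tube_b_mid (a point): middle of a capped sample tube (about 100 mm long, cap 19 mm across) lying in a groove of the case along the case's y axis, its axis about 17 mm above the worktop
- tube_c_mid (a point): middle of a capped sample tube (about 100 mm long, cap 19 mm across) lying in a groove of the case along the case's y axis, its axis about 17 mm above the worktop
- tube_d_mid (a point): middle of a capped sample tube (about 100 mm long, cap 19 mm across) lying in a groove of the case along the case's y axis, its axis about 17 mm above the worktop
- specimen_cup: screw-cap specimen cup, 60 mm across and 66 mm tall, standing behind and to the right of the case; origin at the centre of its base
- kit_box: small kit carton, 51x62x35 mm, on the worktop to the left, beyond the timer; origin at the centre of its underside
- marker_pen: marker, 130 mm long, 13 mm thick, lying on the worktop to the right of the case; origin at its middle, on the worktop
- bench_timer: bench timer, 66x64x18 mm, lying on the worktop to the left of the case; origin at the centre of its underside
- cover_slips: small carton, 36x60x24 mm, on the worktop in front and to the right of the case; origin at the centre of its underside

How it is judged:
By the outcome, as a careful person would: the job done as asked, in the order asked, and still so for the second after the job is handed in, with the robot touching nothing.
It also fails if it takes over 64 s, if anything falls off the work surface, if the arm or the gripper's body presses on something with over 40 N, if the wrist force passes 120 N, or if a joint passes its speed limit or range.

### The arm

A 6-joint arm with a two-finger parallel gripper is mounted at the origin on a cart in front of the work surface, level with it; the furniture and walls round the work are solid. World frame = base frame: x ahead of the robot, y to its left, z up, the work surface at z = 0. Lengths are in m, angles in degrees, forces in N, time in s.
With the tool pointing down it reaches from about 0.4 to 0.825 m from the base axis. Payload 7 kg.
Tool frame: the origin (TCP) lies midway between the tips of the shut fingers; the grasp point (between the pads) lies r.hold_point_z behind it (r.hold_point_z is the distance from the TCP to the grasp point, in m); z points along the fingers, x is the direction in which the jaws open and shut, and the axes are right-handed (so a half turn about z gives the same grasp; the last joint's range is limited). The gripper opens to 88 mm and grips with 3 to 60 N. Pads are 19 mm wide; open, the fingers measure 130 mm over their backs; the gripper's body (78 mm by 193 mm) begins 47 mm behind the grasp point.
Start: joints at [-48.008, 20.546, 0.682, 0, -70.136, -16.507], TCP at [0.29, -0.609, 0.227] pointing down, gripper open.
Joint ranges: [-176.03, 176.03], [-82.01, 121.73], [-58.28, 71.71], [-173.87, 95.51], [-174.79, -0.11], [-173.66, 173.66]. Speed limits (degrees/s): [136.94, 136.94, 172.46, 180, 180, 180].

### API

Orientations are given as [roll, pitch, yaw] about the fixed x, y, z axes, in that order (R = Rz(yaw) Ry(pitch) Rx(roll)).
In Python, from plant import get_state, viewer, close_job, r gives the robot as it stands.
- The arm moves only by the tool apply_moves, never from a script. Its argument "plan" is a list of rows, each a list of 3 entries, a list of its own where there are three numbers: the closure in counts, from 0 (fully open) to 255 (shut), then the shift along the tool's x, y, z in units of 50 mm (1.0 is 50 mm), then the turn about the tool's z in units of 6 degrees (1.0 is 6 degrees). A call has 1 to 12 rows; each row shifts and turns the commanded pose from where the row before left it, along the tool's axes as they then stand; what a row does not reach is not made up. A row lasts 1/8 s, in which the tool goes at most 62.5 mm and 10.7 degrees, less where a joint would pass 70% of its speed; a pose out of reach is approached as far as the arm can. A call is refused whole if a number of a shift passes 1 or a number of a turn 1, either way. A call with a gripper value outside its range is refused whole. The fingers move at their own pace and stop on an object; "squeeze" is the grip in N (left out, the last holds). Time passes only in rows, so rows that do not move let the fingers close. It gives the time, the measured TCP pose, the force and the opening at its end, in the units of the state.
- get_state(): the state, without advancing time (a new reading comes with each control period).
- viewer.capture(name): name is "scene" or "top" or "wrist"; returns a dict with "frame" (420x560x3 uint8, blue, green, red), "K" (3x3 intrinsics, pixels), "D" ([k1, k2, p1, p2, k3] as OpenCV has them; the pictures are not rectified), "R" (3x3) and "t" (3): a world point X has camera coordinates R X + t; the wrist camera has in their place "mount" (4x4, takes a point from camera to tool coordinates, whose origin is the TCP and whose axes are the tool frame's). Camera axes: x right, y down, z forward; pixel columns grow to the right and rows downward; lengths in m; the calibration is good to about 2 mm. A picture is of the moment at which its call begins: read the wrist's pose just before it. There is no depth.
- close_job(): hands the job in, once; it reports no verdict.
The state is a dict: "time_s": time; "joints": joint angles; "qd": joint speeds; "joint_torque": joint torques, N m; "tcp_pos": TCP position; "eef_rot": TCP orientation; "contact_force": force on the tool from outside, world axes, zero at the start; "moment": the same for the moment, N m; "gripper_width": finger opening in m.
Only numpy, scipy, OpenCV 4.12 (cv2) and the standard library are available. Lean on these libraries where they do the work, as an engineer would, in place of code of your own. Each camera call takes 0.05 s, during which the arm holds its last target.

## Working session

There is one attempt and no reset: what is moved stays moved. The work goes in short steps, Python scripts to look and compute and a tool call to move; the robot and the scene stay as the last step left them, time stands still between calls to the robot, and variables do not carry over. Pictures are saved under pics/ and viewed, and the job is handed in when it is done.

Besides the shell and the picture viewer there is one more tool, called after "Request:" as name(argument=value, ...) on one line, values as JSON. apply_moves: Moves the arm, as the interface text tells. Its arguments: {"type":"object","properties":{"plan":{"type":"array","items":{"type":"array"}},"squeeze":{"type":"number"}},"required":["plan"]}

```bash
ls; mkdir -p pics
python3 - <<'E'
from plant import get_state, viewer, r
import cv2,pickle
s=get_state();print(s, r.hold_point_z)
for n in("scene","top","wrist"):
    c=viewer.capture(n);cv2.imwrite(f"pics/{n}0.png",c["frame"]);pickle.dump(c,open(f"{n}0.pkl","wb"))
    print(n,{k:v for k,v in c.items() if k!="frame"})
E
```

```text
pics
{'time_s': 0.0, 'joints': array([-4.80080093e+01,  2.05904418e+01,  6.34819863e-01, -1.95012316e-02,
       -7.01347490e+01, -1.65085751e+01]), 'qd': array([ 0.06179041,  0.00063409,  0.13467415,  0.02980391, -0.00928066,
        0.01377193]), 'joint_torque': array([ 4.31809076e-05, -5.82713163e+01,  2.93057388e+01,  6.99725837e+00,
        6.95041599e-03, -1.42190734e-04]), 'tcp_pos': array([ 0.29020954, -0.60890519,  0.22564378]), 'eef_rot': array([-1.79991895e+02, -9.18553232e-02,  1.15476768e+02]), 'contact_force': array([ 0.09019207,  0.7684398 , -1.11170038]), 'moment': array([-0.01893604,  0.05257026, -0.05137324]), 'gripper_width': 0.08758980889918305} 0.0188
scene {'K': array([[381.39293003,   0.        , 284.16173451],
       [  0.        , 381.39293003, 206.6287519 ],
       [  0.        ,   0.        ,   1.        ]]), 'D': array([-0.06869983,  0.        ,  0.        ,  0.        ,  0.        ]), 'R': array([[ 0.81963102, -0.57265043, -0.01662755],
       [-0.45552202, -0.63383532, -0.62510197],
       [ 0.34742578,  0.51992718, -0.78036598]]), 't': array([-0.5292822
[... 375 characters left out ...]

       [ 0.1382377 , -0.01578877, -0.99027322]]), 't': array([-0.17485778,  0.52957475,  0.94142697])}
wrist {'K': array([[358.74309074,   0.        , 277.02754106],
       [  0.        , 358.74309074, 210.89861356],
       [  0.        ,   0.        ,   1.        ]]), 'D': array([-0.05806961,  0.        ,  0.        ,  0.        ,  0.        ]), 'mount': array([[ 9.99999693e-01,  5.02322016e-04, -6.00920693e-04,
        -3.79647617e-04],
       [-3.08265034e-04,  9.57746785e-01,  2.87612589e-01,
        -7.74804972e-02],
       [ 7.20003997e-04, -2.87612316e-01,  9.57746646e-01,
        -1.58944643e-01],
       [ 0.00000000e+00,  0.00000000e+00,  0.00000000e+00,
         1.00000000e+00]])}
```

View pics/scene0.png

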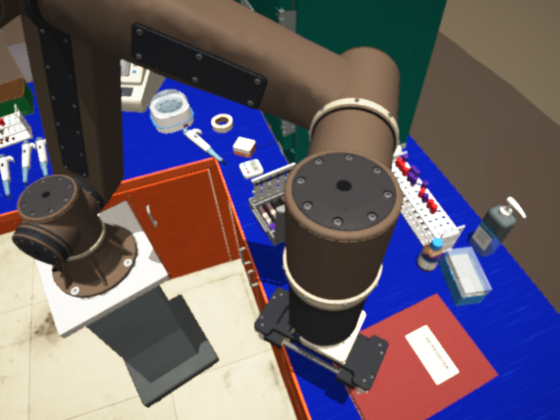

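View pics/top0.png

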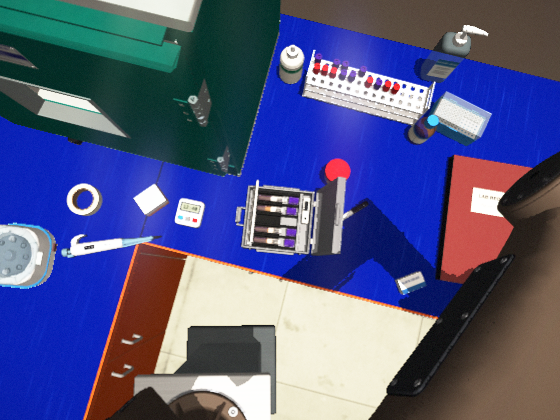

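View pics/wrist0.png

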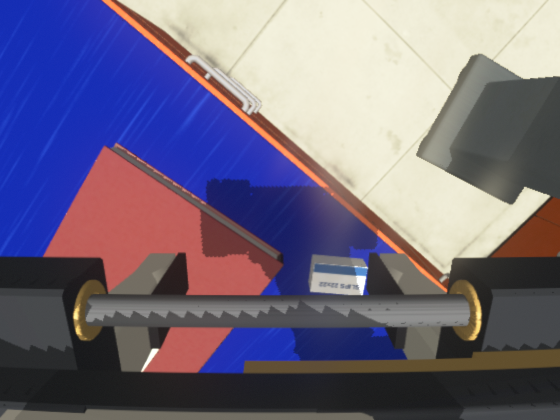

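The case is at top pixels x 240–345, y 180–255: the white flap stands at the left (about 258) and the grey lid at the right (about 330). I'll zoom in.

Run:
```python
import cv2
im=cv2.imread("pics/top0.png")[165:270,225:375]
cv2.imwrite("pics/topz0.png",cv2.resize(im,None,fx=5.3,fy=5.3,interpolation=cv2.INTER_CUBIC))
im=cv2.imread("pics/scene0.png")[140:260,220:320]
cv2.imwrite("pics/scz0.png",cv2.resize(im,None,fx=5,fy=5,interpolation=cv2.INTER_CUBIC))
```

```text
(no output)
```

View pics/topz0.png

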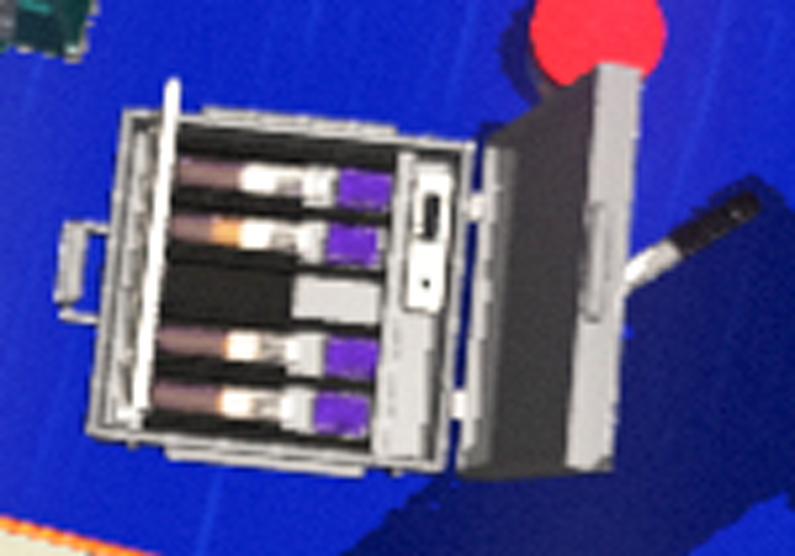

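View pics/scz0.png

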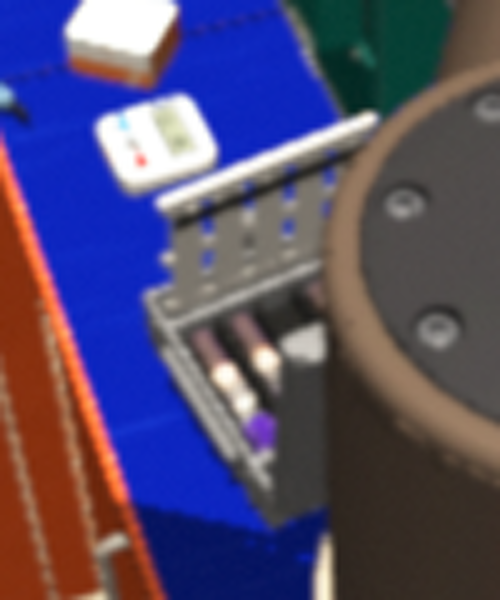

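```bash
cat > h.py <<'E'
import numpy as np,cv2,pickle
def ray(c,uv,R=None,t=None):
    R=c["R"] if R is None else R; t=c["t"] if t is None else t
    n=cv2.undistortPoints(np.array(uv,float).reshape(-1,1,2),c["K"],c["D"]).reshape(-1,2)
    d=np.c_[n,np.ones(len(n))]@R; return -R.T@t,d
def onz(c,uv,z,**k):
    o,d=ray(c,uv,**k); return o+d*((z-o[2])/d[:,2])[:,None]
def onplane(c,uv,p,n,**k):
    o,d=ray(c,uv,**k); return o+d*(((p-o)@n)/(d@n))[:,None]
def proj(c,X,R=None,t=None):
    R=c["R"] if R is None else R; t=c["t"] if t is None else t
    return cv2.projectPoints(np.array(X,float).reshape(-1,1,3),cv2.Rodrigues(R)[0],t,c["K"],c["D"])[0].reshape(-1,2)
E
python3 - <<'E'
from h import *
np.set_printoptions(precision=4,suppress=True)
c=pickle.load(open("top0.pkl","rb"))
z=lambda p:(np.array(p)+.5)/5.3-.5+[225,165]
P=onz(c,z([(127,110),(473,143),(447,470),(90,437)]),.042);print("rim",P,P.mean(0),[np.linalg.norm(P[i]-P[i-1]) for i in range(4)])
F=onz(c,z([(173,80),(140,412)]),.143);print("flap edge",F,np.linalg.norm(F[0]-F[1]))
for zz in(.19,.2,.21):
  L=onz(c,z([(640,68),(612,468),(598,63),(567,465)]),zz);print(zz,L)
ex=(P[0]-P[3]+P[1]-P[2]);ey=(P[0]-P[1]+P[3]-P[2])
print(np.degrees(np.arctan2(ex[1],ex[0])),np.degrees(np.arctan2(-ey[0],ey[1])))
for n,u in (("cup",(563,75)),("pen",(690,230))):print(n,onz(c,z([u]),.066 if n=="cup" else .01))
E
```

```text
rim [[ 0.5953 -0.1142  0.042 ]
 [ 0.5785 -0.2706  0.042 ]
 [ 0.4312 -0.2553  0.042 ]
 [ 0.4478 -0.0973  0.042 ]] [ 0.5132 -0.1844  0.042 ] [np.float64(0.14853243359981452), np.float64(0.1573463035176041), np.float64(0.14809061300014198), np.float64(0.15890462708197595)]
flap edge [[ 0.5863 -0.1383  0.143 ]
 [ 0.4516 -0.1243  0.143 ]] 0.1354175603278125
0.19 [[ 0.5786 -0.3199  0.19  ]
 [ 0.4251 -0.3037  0.19  ]
 [ 0.5808 -0.3037  0.19  ]
 [ 0.4265 -0.2868  0.19  ]]
0.2 [[ 0.5764 -0.318   0.2   ]
 [ 0.4247 -0.302   0.2   ]
 [ 0.5785 -0.302   0.2   ]
 [ 0.426  -0.2853  0.2   ]]
0.21 [[ 0.5741 -0.3161  0.21  ]
 [ 0.4243 -0.3003  0.21  ]
 [ 0.5762 -0.3003  0.21  ]
 [ 0.4256 -0.2838  0.21  ]]
-6.246878968813953 -6.067460656159307
cup [[ 0.6041 -0.3088  0.066 ]]
pen [[ 0.5424 -0.3743  0.01  ]]
```

Run:
```python
from h import *
np.set_printoptions(precision=3,suppress=True)
c=pickle.load(open("top0.pkl","rb"))
C=np.array([.513,-.1845,0]);a=np.radians(-6.2)
for u in((240,176),(0,115),(280,15)):
    for z in(0,.3):
        p=onz(c,[u],z)[0];print(u,z,p,"uv",(p-C)[:2]@np.array([[np.cos(a),-np.sin(a)],[np.sin(a),np.cos(a)]]))
```

```text
(240, 176) 0 [ 0.628 -0.091  0.   ] uv [0.104 0.106]
(240, 176) 0.3 [ 0.558 -0.113  0.3  ] uv [0.037 0.076]
(0, 115) 0 [0.794 0.521 0.   ] uv [0.203 0.731]
(0, 115) 0.3 [0.674 0.316 0.3  ] uv [0.106 0.515]
(280, 15) 0 [ 1.066 -0.197  0.   ] uv [0.551 0.047]
(280, 15) 0.3 [ 0.866 -0.188  0.3  ] uv [0.351 0.035]
```

Request:
apply_moves(plan=[[255,[0,0,-0.4],1],[255,[0,0,-0.4],1],[255,[0,0,-0.4],1],[255,[0,0,-0.4],1],[255,[0,0,0],1],[255,[0,0,0],1],[255,[0,0,0],1],[255,[0,0,0],1],[255,[0,0,0],1],[255,[0,0,0],1]], squeeze=20)

```text
time_s: 1.4
tcp_pos: [0.2903, -0.6091, 0.3061]
eef_rot: [-180.0, -0.0, 55.3]
contact_force: [-0.4, -0.5, 0.1]
gripper_width: 0.0007
```

Request:
apply_moves(plan=[[255,[0,0,0],1],[255,[0,0,0],1],[255,[0,0,0],1],[255,[0,0,0],1],[255,[0,0,0],1],[255,[0,0,0],1],[255,[0,0,0],1],[255,[0,0,0],1],[255,[0,0,0],1],[255,[0,0,0],1],[255,[0,0,0],0.3],[255,[0,0,0],0]])

```text
time_s: 2.9
tcp_pos: [0.2904, -0.6092, 0.3064]
eef_rot: [-180.0, 0.0, -6.2]
contact_force: [0.4, 0.4, -0.0]
gripper_width: 0.0004
```

Request:
apply_moves(plan=[[255,[0.15,-0.5,0],0],[255,[0.25,-0.95,0],0],[255,[0.25,-0.95,0],0],[255,[0.25,-0.95,0],0],[255,[0.25,-0.95,0],0],[255,[0.25,-0.95,0],0],[255,[0.25,-0.95,0],0],[255,[0.25,-0.95,0],0],[255,[0.25,-0.95,0],0],[255,[0.25,-0.95,0],0],[255,[0.25,-0.95,0],0],[255,[0.2,-0.7,0],0]])

```text
time_s: 4.4
tcp_pos: [0.4698, -0.179, 0.3093]
eef_rot: [-173.1, -1.1, 0.7]
contact_force: [0.4, 0.2, -0.0]
gripper_width: 0.0003
```

Run:
```python
from plant import get_state, viewer, r
import cv2,pickle
s=get_state();print(s["tcp_pos"],s["eef_rot"],s["joints"])
ims=[]
for n in("scene","top","wrist"):
    c=viewer.capture(n);c["s"]=s;cv2.imwrite(f"pics/{n}1.png",c["frame"]);pickle.dump(c,open(f"{n}1.pkl","wb"))
```

```text
[ 0.46977315 -0.17895208  0.30925393] [-173.07418465   -1.12987902    0.71899074] [  -4.17726314    2.70597355   -8.72309899   -7.1505405   -78.12955898
 -173.58966258]
```

View pics/scene1.png

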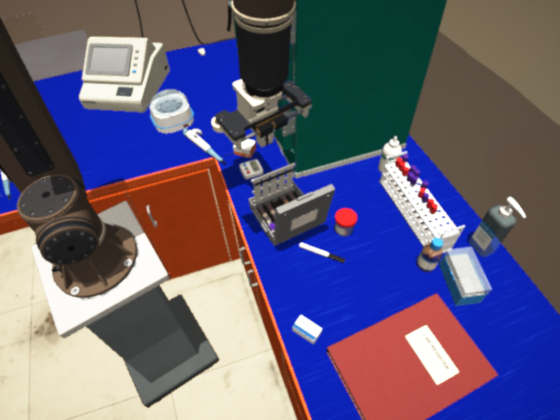

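View pics/wrist1.png

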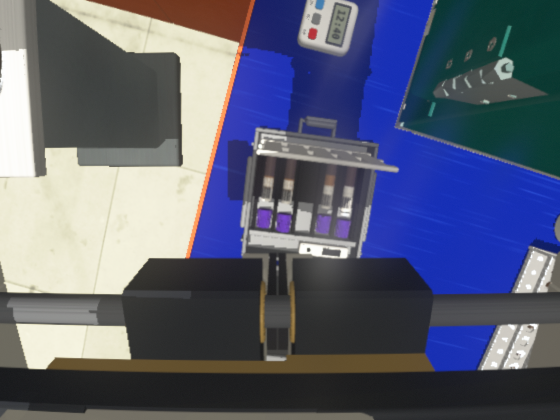

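View pics/top1.png

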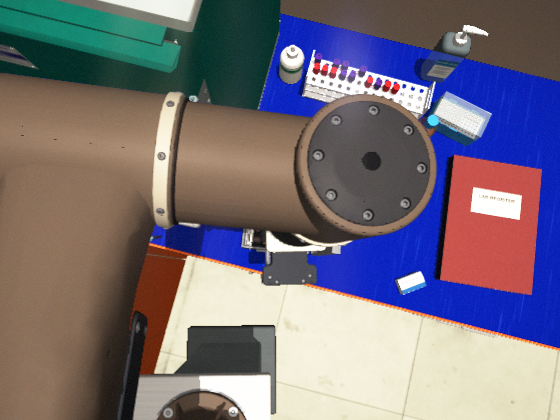

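The last joint (j6) ran into its range limit, which tilted the tool about 7°. In the images the flap is upright, the lid is open and nothing has been touched. I'll turn the heading back and see whether the tilt recovers.

Request:
apply_moves(plan=[[255,[0,0,0],-1],[255,[0,0,0],-1],[255,[0,0,0],0]])

```text
time_s: 4.92
tcp_pos: [0.4688, -0.1805, 0.3092]
eef_rot: [-173.6, -2.5, 12.5]
contact_force: [-0.0, -0.4, -0.7]
gripper_width: 0.0005
```

Run:
```python
from plant import get_state
s=get_state();print(s["tcp_pos"],s["eef_rot"],s["joints"])
```

```text
[ 0.46878001 -0.18051522  0.30924901] [-173.55005253   -2.50397281   12.50410447] [  -4.28883535    2.65368706   -8.81104131   -7.04942617  -78.09779126
 -161.63666697]
```

Run:
```python
import cv2
im=cv2.imread("pics/scene1.png")[150:250,235:345]
cv2.imwrite("pics/scz1.png",cv2.resize(im,None,fx=5.5,fy=5.5,interpolation=cv2.INTER_CUBIC))
```

```text
(no output)
```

View pics/scz1.png

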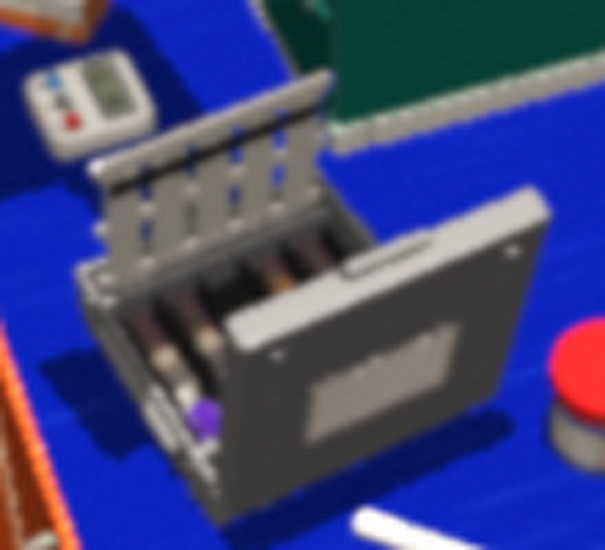

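Request:
apply_moves(plan=[[255,[0,0,0],-1],[255,[0,0,0],0]])

```text
time_s: 5.18
tcp_pos: [0.4689, -0.1803, 0.3093]
eef_rot: [-173.8, -3.2, 18.4]
contact_force: [0.2, -0.4, 0.6]
gripper_width: 0.0002
```

```bash
cat >> h.py <<'E'
from scipy.spatial.transform import Rotation as Ro
a=np.radians(-6.2);C=np.array([.513,-.1845,0]);EX=np.array([np.cos(a),np.sin(a),0]);EY=np.array([-np.sin(a),np.cos(a),0])
def W(u,v,z): return C+u*EX+v*EY+np.array([0,0,z])
def plan(s,pts):
    R=Ro.from_euler("xyz",s["eef_rot"],degrees=True).as_matrix()
    d=s["tcp_pos"]-C;print("now uvz",d@EX,d@EY,s["tcp_pos"][2],"joints",s["joints"],"F",s["contact_force"],"zt",R[:,2])
    p=s["tcp_pos"]
    # finger corners offsets in uvz
    for sx in(-.021,.021):
        for sy in(-.0095,.0095):
            o=R@[sx,sy,0];print("corner",o@EX,o@EY,o[2])
    for q in pts:
        w=W(*q);print(q,"units",R.T@(w-p)/.05,"dist",np.linalg.norm(w-p));p=w
E
cat > m.py <<'E'
import sys;from plant import get_state;from h import *
np.set_printoptions(precision=3,suppress=True)
plan(get_state(),eval(sys.argv[1]) if len(sys.argv)>1 else [])
E
python3 m.py "[(-.035,.1,.3),(-.035,.1,.12),(-.035,.085,.12)]"
```

```text
now uvz -0.04430031604221753 -0.0006284768991084953 0.3092815136941103 joints [  -4.272    2.653   -8.806   -7.055  -78.095 -155.749] F [ 0.172 -0.37   0.599] zt [ 0.018  0.119 -0.993]
corner -0.02304791266995408 -0.00015558785301029348 -0.0001396924413332906
corner -0.015088406781696827 -0.01728738732505527 -0.0021762858873694366
corner 0.015088406781696827 0.01728738732505527 0.0021762858873694366
corner 0.02304791266995408 0.00015558785301029348 0.0001396924413332906
(-0.035, 0.1, 0.3) units [ 0.994 -1.717  0.428] dist 0.10148267210698333
(-0.035, 0.1, 0.12) units [-0.199  0.386  3.574] dist 0.18
(-0.035, 0.085, 0.12) units [-0.125  0.271 -0.036] dist 0.01500000000000001
```

Request:
apply_moves(plan=[[255,[0.25,-0.43,0.1],0],[255,[0.25,-0.43,0.1],0],[255,[0.25,-0.43,0.1],0],[255,[0.25,-0.43,0.1],0],[255,[-0.03,0.06,0.4],0],[255,[-0.03,0.06,0.5],0],[255,[-0.03,0.06,0.5],0],[255,[-0.03,0.06,0.5],0],[255,[-0.03,0.06,0.5],0],[255,[-0.03,0.06,0.5],0],[255,[-0.02,0.03,0.4],0],[255,[0,0,0.2],0]])

```text
time_s: 6.68
tcp_pos: [0.4885, -0.0817, 0.1241]
eef_rot: [-173.8, -3.1, 18.4]
contact_force: [-0.4, -0.1, 0.3]
gripper_width: 0.0002
```

```bash
python3 m.py "[(-.035,.085,.118),(-.035,.042,.112),(-.035,.01,.082),(-.035,-.001,.055),(-.035,-.003,.038)]"
```

```text
now uvz -0.03544077318874465 0.0995349898576219 0.12406496739986035 joints [   7.645    9.604  -26.006   -8.358  -52.814 -164.158] F [-0.386 -0.076  0.287] zt [ 0.017  0.119 -0.993]
corner -0.023048153319308366 -0.00014668969349900017 -0.00010540732173644263
corner -0.015098315442119266 -0.017282038475940727 -0.002149887654359412
corner 0.015098315442119266 0.017282038475940727 0.002149887654359412
corner 0.023048153319308366 0.00014668969349900017 0.00010540732173644263
(-0.035, 0.085, 0.118) units [-0.119  0.279  0.086] dist 0.015755762143624057
(-0.035, 0.042, 0.112) units [-0.363  0.789  0.016] dist 0.043416586692184796
(-0.035, 0.01, 0.082) units [-0.298  0.642  0.519] dist 0.043863424398922636
(-0.035, -0.001, 0.055) units [-0.12   0.257  0.51 ] dist 0.029154759474226504
(-0.035, -0.003, 0.038) units [-0.035  0.073  0.333] dist 0.01711724276862369
```

Request:
apply_moves(plan=[[255,[-0.12,0.28,0.09],0],[255,[-0.18,0.4,0.0],0],[255,[-0.18,0.4,0.02],0],[255,[0,0,0],0]])

```text
time_s: 7.18
tcp_pos: [0.4838, -0.1409, 0.1127]
eef_rot: [-173.9, -3.2, 18.4]
contact_force: [0.0, -0.1, -0.2]
gripper_width: 0.0004
```

Request:
apply_moves(plan=[[255,[-0.1,0.21,0.15],0],[255,[-0.1,0.21,0.16],0],[255,[-0.1,0.21,0.2],0],[255,[-0.06,0.13,0.25],0],[255,[-0.06,0.13,0.25],0],[255,[0,0,0],0]])

```text
time_s: 7.92
tcp_pos: [0.4781, -0.182, 0.0549]
eef_rot: [-173.8, -3.0, 18.5]
contact_force: [0.4, 0.6, 0.8]
gripper_width: 0.0005
```

```bash
python3 m.py "[(-.035,-.003,.038)]"
python3 - <<'E'
from plant import viewer
import cv2
cv2.imwrite("pics/scz2.png",cv2.resize(viewer.capture("scene")["frame"][110:260,200:360],None,fx=4,fy=4))
E
```

```text
now uvz -0.03495500205669495 -0.0012346457831702122 0.0548648289391518 joints [  -4.539   17.033  -26.75    -9.601  -46.282 -150.137] F [0.391 0.559 0.76 ] zt [ 0.015  0.12  -0.993]
corner -0.02304775982554502 -0.00021024527596586037 -8.101819503614087e-05
corner -0.01505284967334804 -0.01732264542887189 -0.0021418851643282676
corner 0.01505284967334804 0.01732264542887189 0.0021418851643282676
corner 0.02304775982554502 0.00021024527596586037 8.101819503614087e-05
(-0.035, -0.003, 0.038) units [-0.033  0.068  0.331] dist 0.016957032625805512
```

View pics/scz2.png

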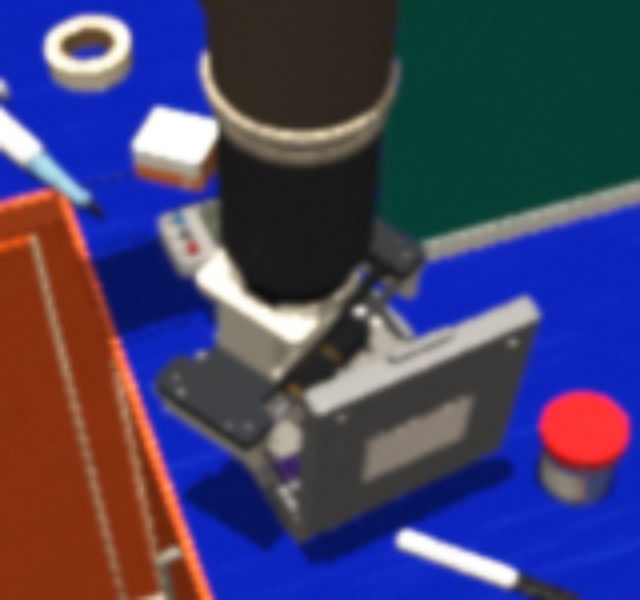

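The flap has gone down with the fingers and the lid hasn't been touched. Pressing it home now.

Request:
apply_moves(plan=[[255,[-0.03,0.07,0.17],0],[255,[0,0,0.16],0],[255,[0,0,0],0]])

```text
time_s: 8.35
tcp_pos: [0.4787, -0.1834, 0.0389]
eef_rot: [-173.8, -3.1, 18.6]
contact_force: [0.1, 0.9, 0.4]
gripper_width: 0.0003
```

Request:
apply_moves(plan=[[255,[0,0,0.05],0],[255,[0,0,0.05],0],[255,[0,0,0],0]])

```text
time_s: 8.72
tcp_pos: [0.4795, -0.1831, 0.035]
eef_rot: [-173.9, -3.2, 18.6]
contact_force: [-0.4, -0.6, 4.1]
gripper_width: 0.0004
```

Request:
apply_moves(plan=[[255,[0,0,0.04],0],[255,[0,0,0.04],0],[255,[0,0,0],0]])

```text
time_s: 9.1
tcp_pos: [0.4798, -0.1832, 0.0337]
eef_rot: [-173.9, -3.2, 18.7]
contact_force: [-9.1, 0.6, 33.1]
gripper_width: 0.0002
```

That's the hard stop, with force jumping to 33 N. Backing off and lifting vertically to look.

```bash
python3 m.py "[(-.034,.0,.10),(-.034,.0,.3),(-.03,-.16,.3),(-.03,-.16,.19)]"
```

```text
now uvz -0.03313905950736552 -0.0022484619930802363 0.03367919976137093 joints [  -4.641   18.841  -27.645  -10.013  -43.38  -149.241] F [-9.124  0.601 33.087] zt [ 0.02   0.118 -0.993]
corner -0.023046518241259417 -0.00026990952803902183 -0.0001874721365184203
corner -0.01499802135191074 -0.017363711404548114 -0.002193372240910165
corner 0.01499802135191074 0.017363711404548114 0.002193372240910165
corner 0.023046518241259417 0.00026990952803902183 0.0001874721365184203
(-0.034, 0.0, 0.1) units [ 0.078 -0.188 -1.312] dist 0.06636448857753917
(-0.034, 0.0, 0.3) units [ 0.227 -0.422 -3.971] dist 0.19999999999999998
(-0.03, -0.16, 0.3) units [-1.271  2.913 -0.382] dist 0.16004999218994045
(-0.03, -0.16, 0.19) units [-0.125  0.232  2.184] dist 0.10999999999999999
```

Request:
apply_moves(plan=[[255,[0.01,-0.02,-0.2],0],[255,[0.02,-0.05,-0.4],0],[255,[0.04,-0.1,-0.7],0],[255,[0.04,-0.08,-0.7],0],[255,[0.04,-0.08,-0.7],0],[255,[0.04,-0.08,-0.7],0],[255,[0.04,-0.08,-0.7],0],[255,[0.04,-0.08,-0.7],0],[255,[0.03,-0.04,-0.5],0],[255,[0,0,0],0]])

```text
time_s: 10.35
tcp_pos: [0.4798, -0.1808, 0.2999]
eef_rot: [-173.9, -3.4, 18.6]
contact_force: [0.0, -0.1, -0.6]
gripper_width: 0.0004
```

```bash
python3 - <<'E'
from plant import viewer
import cv2,numpy as np
cv2.imwrite("pics/scz3.png",np.hstack([cv2.resize(viewer.capture("scene")["frame"][110:260,220:360],None,fx=2.8,fy=2.8),viewer.capture("wrist")["frame"][:,100:480]]))
E
python3 m.py "[(-.03,-.165,.3),(-.03,-.165,.19)]"
```

```text
now uvz -0.03460916330186452 0.0003276570337173404 0.29739056187610047 joints [  -4.231    3.861   -8.998   -7.132  -76.713 -155.436] F [ 0.686  0.024 -0.266] zt [ 0.018  0.12  -0.993]
corner -0.023047336193737056 -0.00022324470760788293 -0.00014302507956061284
corner -0.01503722428872024 -0.01733026871870967 -0.0021894455526537595
corner 0.01503722428872024 0.01733026871870967 0.0021894455526537595
corner 0.023047336193737056 0.00022324470760788293 0.00014302507956061284
(-0.03, -0.165, 0.3) units [-1.295  3.01  -0.452] dist 0.16541247756419158
(-0.03, -0.165, 0.19) units [-0.122  0.237  2.184] dist 0.10999999999999999
```

View pics/scz3.png

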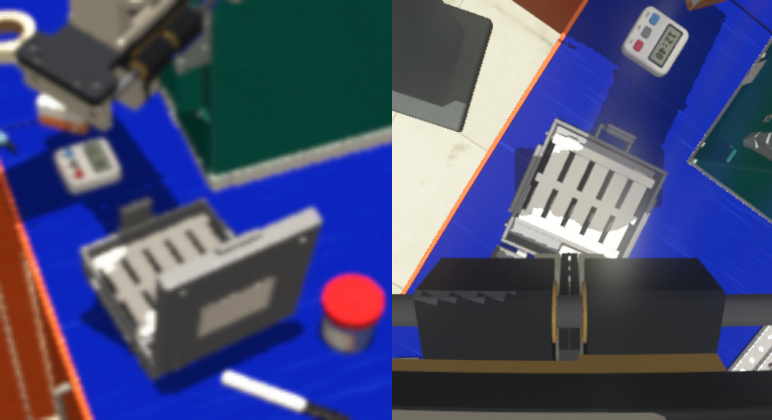

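The flap is lying flat over the tubes (wrist view, about 510–660, 120–255) and the lid is still open. Next I go to the outer side of the lid.

Request:
apply_moves(plan=[[255,[-0.32,0.75,-0.11],0],[255,[-0.32,0.75,-0.11],0],[255,[-0.32,0.75,-0.11],0],[255,[-0.32,0.75,-0.11],0],[255,[-0.02,0.05,0.4],0],[255,[-0.02,0.05,0.5],0],[255,[-0.02,0.05,0.5],0],[255,[-0.02,0.05,0.5],0],[255,[-0.02,0.05,0.4],0],[255,[0,0,0],0]])

```text
time_s: 11.7
tcp_pos: [0.4661, -0.3435, 0.1816]
eef_rot: [-173.6, -3.0, 18.5]
contact_force: [0.1, 0.2, 0.5]
gripper_width: 0.0008
```

```bash
python3 m.py "[(-.03,-.119,.18),(-.03,-.082,.18),(-.03,-.047,.17),(-.03,-.015,.152),(-.03,.011,.126),(-.03,.030,.094),(-.03,.035,.077)]"
```

```text
now uvz -0.029425714493822756 -0.16317610724414855 0.18155298868796937 joints [ -21.829   15.858   -9.49    -7.383  -66.712 -136.435] F [0.107 0.208 0.528] zt [ 0.014  0.122 -0.992]
corner -0.02304779396596316 -0.00021912197781156053 -3.4334550416563036e-05
corner -0.01505047417605198 -0.017324592307893846 -0.0021428318742397865
corner 0.01505047417605198 0.017324592307893846 0.0021428318742397865
corner 0.02304779396596316 0.00021912197781156053 3.4334550416563036e-05
(-0.03, -0.119, 0.18) units [ 0.357 -0.797  0.139] dist 0.0442071264498619
(-0.03, -0.082, 0.18) units [ 0.309 -0.666  0.091] dist 0.037000000000000026
(-0.03, -0.047, 0.17) units [ 0.282 -0.608  0.284] dist 0.036400549446402565
(-0.03, -0.015, 0.152) units [ 0.249 -0.536  0.436] dist 0.03671511950137164
(-0.03, 0.011, 0.126) units [ 0.19 -0.41  0.58] dist 0.03676955262170047
(-0.03, 0.03, 0.094) units [ 0.126 -0.271  0.682] dist 0.03721558813185678
(-0.03, 0.035, 0.077) units [ 0.024 -0.052  0.35 ] dist 0.017720045146669354
```

Request:
apply_moves(plan=[[255,[0.18,-0.4,0.07],0],[255,[0.18,-0.4,0.07],0],[255,[0.15,-0.33,0.05],0],[255,[0.15,-0.33,0.05],0],[255,[0,0,0],0]])

```text
time_s: 12.32
tcp_pos: [0.4756, -0.2623, 0.1822]
eef_rot: [-173.8, -3.2, 18.6]
contact_force: [0.1, -0.4, 0.5]
gripper_width: 0.0005
```

Request:
apply_moves(plan=[[255,[0.14,-0.3,0.14],0],[255,[0.14,-0.3,0.14],0],[255,[0.12,-0.27,0.21],0],[255,[0.12,-0.27,0.22],0],[255,[0,0,0],0]])

```text
time_s: 12.95
tcp_pos: [0.4816, -0.196, 0.153]
eef_rot: [-173.7, -3.1, 18.6]
contact_force: [-0.4, -0.5, 0.0]
gripper_width: 0.0003
```

```bash
python3 - <<'E'
from plant import viewer
import cv2,numpy as np
cv2.imwrite("pics/scz4.png",cv2.resize(viewer.capture("scene")["frame"][90:260,200:380],None,fx=3.5,fy=3.5))
E
python3 m.py "[(-.03,.011,.126),(-.03,.030,.094),(-.03,.035,.077)]"
```

```text
now uvz -0.029560767730627456 -0.01546205947145806 0.15354075087210747 joints [  -6.117   10.971  -19.836   -8.084  -59.247 -150.944] F [0.01  0.323 0.285] zt [ 0.016  0.12  -0.993]
corner -0.023047176747969807 -0.0002573516063735554 -0.00010683678456883995
corner -0.015014993401482104 -0.017352981018371738 -0.0021619488730030513
corner 0.015014993401482104 0.017352981018371738 0.0021619488730030513
corner 0.023047176747969807 0.0002573516063735554 0.00010683678456883995
(-0.03, 0.011, 0.126) units [ 0.184 -0.42   0.611] dist 0.03819589604992833
(-0.03, 0.03, 0.094) units [ 0.125 -0.273  0.681] dist 0.03721558813185678
(-0.03, 0.035, 0.077) units [ 0.024 -0.053  0.35 ] dist 0.017720045146669354
```

View pics/scz4.png

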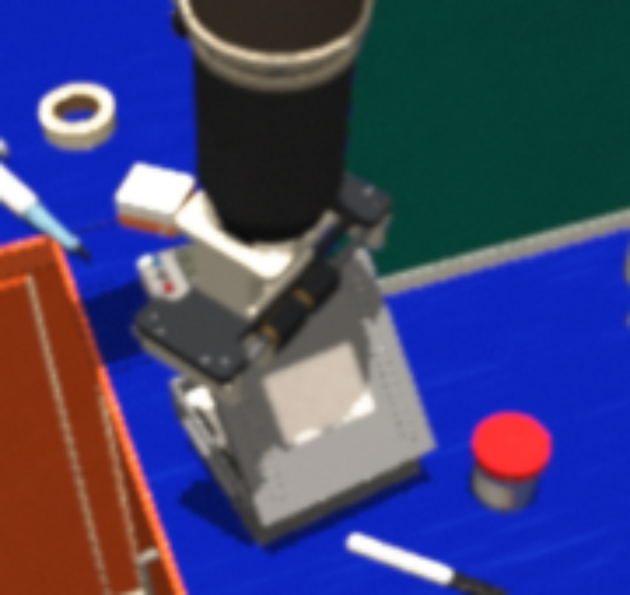

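The lid is following the fingers at about 45°. I'll carry on down.

Request:
apply_moves(plan=[[255,[0.09,-0.21,0.3],0],[255,[0.09,-0.21,0.3],0],[255,[0.06,-0.14,0.34],0],[255,[0.06,-0.14,0.34],0],[255,[0.02,-0.05,0.3],0],[255,[0,0,0],0]])

```text
time_s: 13.75
tcp_pos: [0.4858, -0.1474, 0.0792]
eef_rot: [-173.8, -3.0, 18.6]
contact_force: [-0.1, 0.2, 0.4]
gripper_width: 0.0002
```

```bash
python3 m.py "[(-.03,.035,.105),(-.02,.064,.105),(-.02,.064,.076),(-.02,.064,.062)]"
```

```text
now uvz -0.031013722839672367 0.033964306523421264 0.07924482531617526 joints [  -0.388   14.537  -26.356   -9.176  -48.651 -154.835] F [-0.084  0.159  0.417] zt [ 0.015  0.12  -0.993]
corner -0.0230475434253825 -0.00023431996456992933 -7.63950869620187e-05
corner -0.015035181044074674 -0.01733864081381153 -0.0021365546334055196
corner 0.015035181044074674 0.01733864081381153 0.0021365546334055196
corner 0.0230475434253825 0.00023431996456992933 7.63950869620187e-05
(-0.03, 0.035, 0.105) units [ 0.054 -0.066 -0.509] dist 0.025795916691744605
(-0.02, 0.064, 0.105) units [ 0.424 -0.438  0.07 ] dist 0.030675723300355916
(-0.02, 0.064, 0.076) units [-0.031  0.063  0.576] dist 0.028999999999999998
(-0.02, 0.064, 0.062) units [-0.015  0.03   0.278] dist 0.013999999999999999
```

Request:
apply_moves(plan=[[255,[0.05,-0.07,-0.5],0],[255,[0.21,-0.22,0.03],0],[255,[0.21,-0.22,0.03],0],[255,[-0.02,0.03,0.3],0],[255,[-0.02,0.03,0.3],0],[255,[0,0,0.1],0],[255,[0,0,0],0]])

```text
time_s: 14.62
tcp_pos: [0.4996, -0.1185, 0.0705]
eef_rot: [-173.8, -3.1, 18.5]
contact_force: [-0.0, 0.3, 0.2]
gripper_width: 0.0006
```

Request:
apply_moves(plan=[[255,[0,0,0.06],0],[255,[0,0,0.04],0],[255,[0,0,0],0]])

```text
time_s: 15.0
tcp_pos: [0.5005, -0.1179, 0.0666]
eef_rot: [-173.9, -3.2, 18.5]
contact_force: [-0.9, -0.5, 2.1]
gripper_width: 0.0009
```

Request:
apply_moves(plan=[[255,[0,0,0.04],0],[255,[0,0,0.03],0],[255,[0,0,0],0]])

```text
time_s: 15.38
tcp_pos: [0.5004, -0.1173, 0.0627]
eef_rot: [-173.8, -3.2, 18.5]
contact_force: [-0.7, -0.9, -0.1]
gripper_width: 0.0006
```

Request:
apply_moves(plan=[[255,[0,0,0.03],0],[255,[0,0,0.02],0],[255,[0,0,0],0]])

```text
time_s: 15.75
tcp_pos: [0.5006, -0.1171, 0.061]
eef_rot: [-173.9, -3.2, 18.6]
contact_force: [-1.0, 0.2, 4.9]
gripper_width: 0.0007
```

Request:
apply_moves(plan=[[255,[0,0,0.02],0],[255,[0,0,0.02],0],[255,[0,0,0],0]])

```text
time_s: 16.12
tcp_pos: [0.5008, -0.1171, 0.0605]
eef_rot: [-173.9, -3.2, 18.6]
contact_force: [-6.9, 1.1, 20.9]
gripper_width: 0.0006
```

Request:
apply_moves(plan=[[255,[0,0,0.02],0],[255,[0,0,0],0],[255,[0.01,-0.02,-0.2],0],[255,[0.02,-0.05,-0.5],0],[255,[0.04,-0.08,-0.7],0],[255,[0.04,-0.08,-0.7],0],[255,[0.04,-0.08,-0.7],0],[255,[0.04,-0.08,-0.7],0],[255,[0.04,-0.08,-0.7],0],[255,[0.04,-0.08,-0.5],0]])

```text
time_s: 17.38
tcp_pos: [0.5004, -0.1146, 0.2963]
eef_rot: [-173.9, -3.3, 18.6]
contact_force: [0.1, 0.4, -0.6]
gripper_width: 0.0002
```

```bash
python3 - <<'E'
from plant import viewer
from plant import get_state
from h import *
s=get_state();c=viewer.capture("wrist");w=c["frame"];c["s"]=s;pickle.dump(c,open("w5.pkl","wb"))
sc=viewer.capture("scene");pickle.dump(sc,open("s5.pkl","wb"))
cv2.imwrite("pics/scz5.png",cv2.resize(sc["frame"][140:250,220:350],None,fx=5,fy=5,interpolation=cv2.INTER_CUBIC));cv2.imwrite("pics/w5.png",w)
E
python3 m.py
```

```text
now uvz -0.018974449799345088 0.0681409232886737 0.29770603512094457 joints [   3.616    3.335   -9.602   -6.952  -75.392 -163.201] F [-0.242 -0.151  0.066] zt [ 0.023  0.119 -0.993]
corner -0.023046136288582545 -0.00023183392688556036 -0.00026805819969512806
corner -0.015018742107803029 -0.017336769985233577 -0.002263579461474385
corner 0.015018742107803029 0.017336769985233577 0.002263579461474385
corner 0.023046136288582545 0.00023183392688556036 0.00026805819969512806
```

View pics/scz5.png

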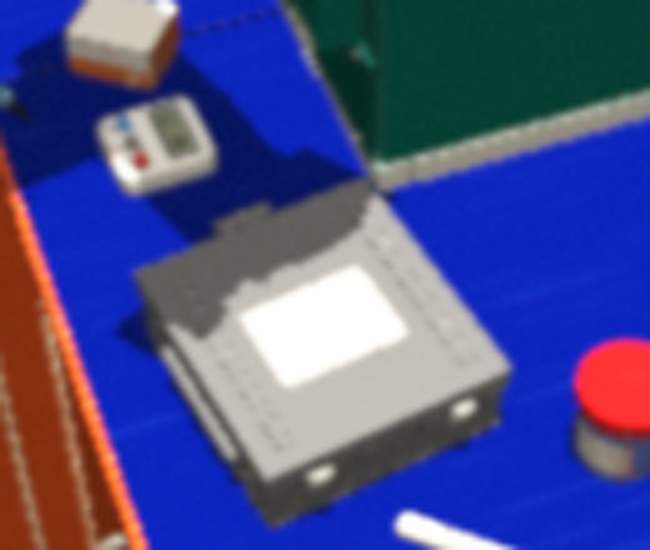

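View pics/w5.png

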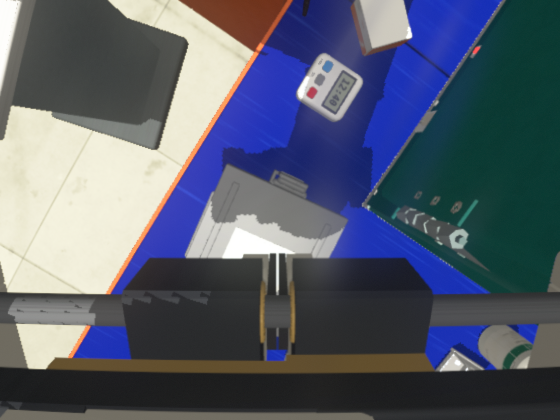

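Run:
```python
from h import *
np.set_printoptions(precision=1,suppress=True)
c=pickle.load(open("s5.pkl","rb"))
for z in(.06,.07):
  q=proj(c,[W(-.077,.084,z),W(.077,.084,z),W(-.077,-.084,.06),W(.077,-.084,.06)]);print(z,(q-[220,140])*5)
w=pickle.load(open("w5.pkl","rb"));s=w["s"]
T=np.eye(4);T[:3,:3]=Ro.from_euler("xyz",s["eef_rot"],degrees=True).as_matrix();T[:3,3]=s["tcp_pos"]
M=np.linalg.inv(T@w["mount"])
for z in(.06,.07): print("wrist",proj(w,[W(-.077,.084,z),W(.077,.084,z),W(0,.092,.058)],M[:3,:3],M[:3,3]))
```

```text
0.06 [[127.6 272.5]
 [358.9 176.7]
 [261.9 481.8]
 [507.9 368.8]]
0.07 [[126.  261.2]
 [358.9 165.2]
 [261.9 481.8]
 [507.9 368.8]]
wrist [[223.7 164. ]
 [346.2 219.5]
 [289.3 185.8]]
wrist [[222.9 164.5]
 [348.4 221.3]
 [289.3 185.8]]
```

```bash
python3 -c "
from plant import close_job
print(close_job())"
```

```text
the job is handed in; nothing more can be done
None
```

The case is ready for the courier. The flap was pushed down flat first, then the lid was swung over and pressed shut near its free edge. I handed the job in at about 17.5 s.

**Checks that passed:**
- **Flap:** it reached its hard stop, with the force rising from 4 to 33 N over about 1.3 mm. The wrist picture then showed it flat over the tubes.
- **Lid:** the force rose to 2 N where the catch starts, dropped to about 0, then climbed to 21 N at the height where the lid is shut. In the scene picture the free-edge corners lie within about 2 px of where they should be at 60 mm. A lid still resting on the catch would sit about 10 mm higher.
- **Clearance:** the gripper finished about 0.3 m up with no contact force, and the cup, pen, timer and kit box looked undisturbed. I did not recheck the cover slips at the end.

**What went wrong or is less certain:**
- **Tool tilt:** on the way in, the last joint ran into its range limit, which left the tool tilted about 7° and turned about 25° from the case. I worked with that tilt to the end.
- **Snap:** I did not see the catch's 8 N peak directly, because force is only reported at the end of each move. That it snapped in is judged from the force drop, the hard stop and the lid height.

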